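# Shim the short tube rack in the deck carrier

### The job

Of the three black racks in the carrier, one has a gap to the blue back rail wide enough for the orange spacer: lift the spacer from its dock, slide it upright down into that gap until it stands on the carrier's floor, and let go of it. Then push that rack from the front, firmly, until rack, spacer and rail are pressed flush together, and finish while still holding it pressed. Do not force the spacer onto the other two racks, and leave those racks and everything else where they are.

Things in the scene. Friction and masses are not known exactly. Their poses are not given: they have to be found in the camera images.
- carrier: fixed aluminium carrier plate on the deck, 180 mm (x -100 to +80) by 276 mm (y), floor 8 mm above its origin. Origin: underside, x points to the back rail, z up. Three bays, each 84 mm wide, centred at y = -90, 0 and +90 mm, open at the front, separated by steel strips 6 mm wide standing 12 mm above the floor (x -90 to +60)
- back_rail: fixed blue rail along the carrier's back edge, 20 mm thick, 276 mm long, top 48 mm above the deck, 40 mm above the carrier's floor. Same origin and axes as the carrier: its inner face lies at x = +60 mm
- rack_short: black tube rack, a solid block 94 mm deep (along its x), 76 mm wide (y), 45 mm tall, about 0.22 to 0.41 kg, loose. Origin: underside, middle of its FRONT face (away from the rail); x points towards the blue back rail, z up. It stands in any of the three bays, 15 to 21 mm short of the back rail: the only gap the spacer fits into. It slides on the carrier's floor with about 1 N of friction; a push of 10 to 15 N holds it well home
- rack_long_1: black tube rack, a solid block 106 mm deep (along its x), 76 mm wide (y), 45 mm tall, about 0.22 to 0.41 kg, loose. Origin: underside, middle of its FRONT face (away from the rail); x points towards the blue back rail, z up. In another bay, 3 to 9 mm short of the back rail: too tight. Leave alone
- rack_long_2: black tube rack, a solid block 106 mm deep (along its x), 76 mm wide (y), 45 mm tall, about 0.22 to 0.41 kg, loose. Origin: underside, middle of its FRONT face (away from the rail); x points towards the blue back rail, z up. In another bay, 3 to 9 mm short of the back rail: too tight. Leave alone
- spacer: loose orange plastic spacer, upright, 12 mm thick (x), total height 92 mm, about 65 to 105 g. Lower part 60 mm wide (y) up to 42 mm above its origin, its lowest 6 mm stepped in to 8 by 56 mm; above it a grip tab 28 mm wide, 12 mm thick, from 42 to 92 mm. Origin: centre of its underside, z up; either of its 12 mm faces may face the rack
- dock: fixed grey parking dock, 60 by 100 mm foot, 30 mm tall; the spacer stands in its slot (16 by 66 mm, floor 8 mm up, axes as the spacer's) and lifts straight out. Origin: centre of underside. It stands left or right of the carrier
- tip_box: loose blue and white tip box, 115 by 82 by 56 mm, bystander, origin under its centre, left or right of the carrier, opposite the dock
- bottle: loose amber bottle, 60 mm across, 130 mm tall, bystander, origin under its centre
- cup: loose white cup, 80 mm across, 70 mm tall, bystander, origin under its centre
- jar: loose white jar with red lid, 64 mm across, 75 mm tall, bystander, origin under its centre
- screwdriver: loose screwdriver with a red handle, about 200 mm long, lying on the deck left of the carrier, bystander
Not all that is in view belongs to the job. What is shaped like the rack_short but green is not meant.

How it is judged:
By the outcome, as a careful person would: the job done as asked, in the order asked, and still so for the second after the job is handed in, while the arm keeps its last pose, push and grip.
It also fails if it takes over 48 s, if anything falls off the work surface, if the arm or the gripper's body presses on something with over 40 N, if the wrist force passes 120 N, or if a joint passes its speed limit or range.

### The arm

A 6-joint arm with a two-finger parallel gripper is mounted at the origin on the work surface. World frame = base frame: x ahead of the robot, y to its left, z up, the work surface at z = 0. Lengths are in mm, angles in rad, forces in N, time in s.
With the tool pointing down it reaches from about 350 to 775 mm from the base axis. Payload 7.3 kg.
Tool frame: the origin (TCP) lies on the centre line of the jaws, within the pads' length; the fingertips stand 22 mm ahead of it and the grasp point (between the pads) lies 3 mm ahead of it; z points along the fingers, y is the direction in which the jaws open and shut (so a half turn about z gives the same grasp; the last joint's range is limited). The gripper opens to 92 mm and grips with 3 to 60 N. Pads are 19 mm wide; open, the fingers measure 130 mm over their backs; the gripper's body (75 mm by 190 mm) begins 47 mm behind the grasp point.
Start: joints at [1.101, 0.342, 1.524, -0, 1.275, -0.146], TCP at [167.025, 497.74, 248.741] pointing down, gripper open.
Joint ranges: [-2.53, 2.53], [-0.77, 2.02], [0.04, 2.7], [-1, 4.14], [0.28, 2.66], [-3.11, 3.11]. Speed limits (rad/s): [2.57, 2.57, 3.14, 3.14, 3.14, 3.14].

### API

Orientations are given as [roll, pitch, yaw] about the fixed x, y, z axes, in that order (R = Rz(yaw) Ry(pitch) Rx(roll)).
In Python, from plant import get_obs, capture, bot, spot_in gives the robot as it stands.
- The arm moves only by the shell command python3 -m handwheel 'ROWS' [OPENING]. ROWS is JSON, a list of rows, each a list of 2 entries, a list of its own where there are three numbers: the shift along the world's x, y, z in mm, then the turn, a rotation vector about the world's x, y, z in rad. In form: [[[x, y, z], [wx, wy, wz]], ...]. A call has 1 to 12 rows; each row shifts and turns the commanded pose from where the row before left it; what a row does not reach is not made up. A row lasts 1/8 s, in which the tool goes at most 62.5 mm and 10.7 degrees, less where a joint would pass 70% of its speed; a pose out of reach is approached as far as the arm can. A call is refused whole if a number of a shift passes 62.5 or a number of a turn 0.188, either way. A call with a gripper value outside its range is refused whole. OPENING is the closure, from 0 (fully open) to 1 (shut), set as the call begins (- or left out, the last holds). The fingers move at their own pace and stop on an object; the grip force is fixed at half the most. Time passes only in rows, so rows that do not move let the fingers close. It gives the time, the measured TCP pose, the force and the opening at its end, in the units of the state.
- get_obs(): the state, without advancing time (a new reading comes with each control period).
- capture(name): name is "side" or "top" or "wrist"; returns a dict with "img" (400x640x3 uint8, red, green, blue), "fx", "fy", "cx", "cy" (pixels), "cam_to_world" (4x4, takes a point from camera to world coordinates). Camera axes: x right, y up, looking along -z (the intrinsics and any distortion apply to the point x, -y, -z); pixel columns grow to the right and rows downward; lengths in mm; the calibration is good to about 2 mm. A picture is of the moment at which its call begins. There is no depth.
- bot.close_job(): hands the job in, once; it reports no verdict.
Trained networks look in the newest picture that a camera, given by its name, has taken for a name from the list of things; names that differ only in an ending like _2 or _b are one class to them, and where a whole thing is asked for, a point or a joint stands for the part that bears it (a point fixed in the world has none). Each returns a list of dicts, best first, with "score" (0 to 1); they miss things now and then, are a little off and sometimes report something else, mostly with a low value. They report only what shows in the picture. A call takes as long as a camera call. They do not tell look-alikes from the thing itself.
- spot_in(thing, camera): "xyz" ([x, y, z] in mm, in the coordinates of the camera as it stood for that picture, good to about 4 mm: the middle of the surface that is visible of it).
The state is a dict: "time": time; "joint_positions": joint angles; "dq": joint speeds; "tau": joint torques, N m; "tool_pos": TCP position; "tcp_rot": TCP orientation; "contact_force": force on the tool from outside, world axes, zero at the start; "moment": the same for the moment, N m; "grip_width": finger opening in mm.
Only numpy, scipy, OpenCV 4.12 (cv2) and the standard library are available. Lean on these libraries where they do the work, as an engineer would, in place of code of your own. Each camera call takes 0.05 s, during which the arm holds its last target. There are 200 camera calls.

## Working session

There is one attempt and no reset: what is moved stays moved. The work goes in short steps, Python scripts to look and compute and a shell command to move; the robot and the scene stay as the last step left them, time stands still between calls to the robot, and variables do not carry over. Pictures are saved under pics/ and viewed, about 8 in all and at most 12, crops included, and the job is handed in when it is done.

```bash
mkdir -p pics
cat > h.py <<'E'
import numpy as np, cv2
from plant import get_obs, capture, bot, spot_in
def cap(n,name=None,crop=None,scale=1):
    c=capture(n)
    if name:
        im=c["img"][:,:,::-1]
        if crop: im=im[crop[1]:crop[3],crop[0]:crop[2]]
        cv2.imwrite(f"pics/{name}.png",cv2.resize(im,None,fx=scale,fy=scale,interpolation=cv2.INTER_CUBIC))
    return c
def w(c,p):
    T=np.array(c["cam_to_world"]);return T[:3,:3]@np.array(p)+T[:3,3]
def ray(c,u,v,z):  # pixel -> world point at height z
    T=np.array(c["cam_to_world"]);d=T[:3,:3]@np.array([(u-c["cx"])/c["fx"],-(v-c["cy"])/c["fy"],-1]);o=T[:3,3]
    return o+d*(z-o[2])/d[2]
def proj(c,p):
    T=np.array(c["cam_to_world"]);q=T[:3,:3].T@(np.array(p)-T[:3,3])
    return c["cx"]+c["fx"]*q[0]/-q[2], c["cy"]-c["fy"]*q[1]/-q[2]
E
python3 - <<'E'
from h import *
o=get_obs();print(o)
for cam in("top","side"):
    c=cap(cam,cam+"0")
    print(cam,[k for k in c],c["fx"],c["cx"],c["cy"],np.round(c["cam_to_world"],3).tolist())
    for t in["carrier","back_rail","rack_short","rack_long_1","spacer","dock","tip_box","bottle","cup","jar"]:
        for r in spot_in(t,cam)[:4]:
            p=w(c,r["xyz"]);print(t,round(r["score"],2),p.round(1),np.round(proj(c,p)))
E
```

```text
{'time': 0.0, 'joint_positions': array([ 1.10099971e+00,  3.42756813e-01,  1.52502309e+00, -2.72711924e-05,
        1.27538179e+00, -1.46018265e-01]), 'dq': array([-0.00148655, -0.00038458,  0.00060178,  0.00066177, -0.00034365,
        0.00119524]), 'tau': array([-2.39811925e-03, -4.31228864e+01, -2.44219065e+01,  7.13649415e-02,
        5.60801569e-02, -1.45911349e-04]), 'tool_pos': array([166.85438416, 497.38736173, 248.02511923]), 'tcp_rot': array([-3.14003652e+00, -2.02494460e-04,  2.81782210e+00]), 'contact_force': array([0.80929587, 0.30987697, 0.48268944]), 'moment': array([-0.03492967,  0.00957506,  0.01587183]), 'grip_width': 91.98179408439191}
top ['img', 'fx', 'fy', 'cx', 'cy', 'cam_to_world'] 416.57881802173074 324.81451406031533 194.73331925311354 [[0.042, 0.976, -0.212, 269.192], [-0.999, 0.04, -0.01, -21.149], [-0.001, 0.212, 0.977, 1426.106], [0.0, 0.0, 0.0, 1.0]]
carrier 0.74 [554.1 -15.8  11.6] [327. 201.]
back_rail 0.88 [667.3   4.2  50.9] [323. 166.]
rack_short 0.64 [ 367.3 -111.9   48. ] [354. 256.]
rack_long_1 0.93 [569.   73.1  51.1] [301. 193.]
rack_long_1 0.
[... 393 characters left out ...]
-0.598, 0.485, -0.638, -1038.194], [0.01, 0.801, 0.599, 1017.482], [0.0, 0.0, 0.0, 1.0]]
carrier 0.7 [543.9 -53.4   3.1] [312. 226.]
back_rail 0.73 [680.7 -47.   46.7] [343. 201.]
rack_short 0.71 [ 741.9 -291.6   68. ] [407. 226.]
rack_short 0.65 [ 597.7 -113.5   51.5] [336. 218.]
rack_short 0.63 [ 359.8 -132.2   45.4] [279. 251.]
rack_long_1 0.96 [578.4 -23.   50.2] [315. 207.]
rack_long_1 0.72 [556.2  63.8  47.6] [295. 198.]
spacer 0.85 [ 462.6 -347.3   54.6] [351. 276.]
tip_box 0.77 [483.4 290.2  45.6] [245. 176.]
bottle 0.59 [ 737.4 -294.1   71.3] [407. 226.]
bottle 0.21 [ 461.3 -345.3   55.1] [350. 276.]
cup 0.95 [730.5 252.3  48.7] [304. 160.]
jar 0.7 [ 615.3 -501.7   51.2] [429. 286.]
```

View pics/top0.png

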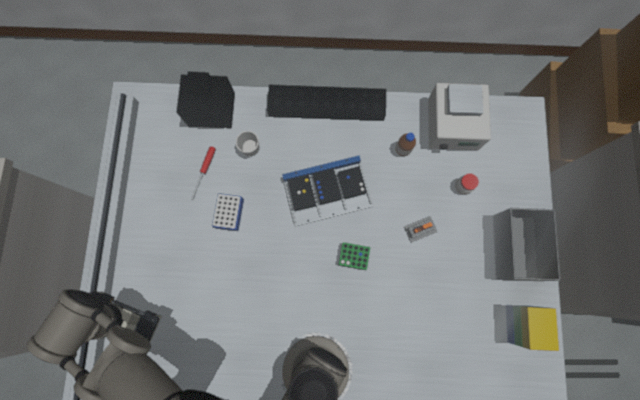

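View pics/side0.png

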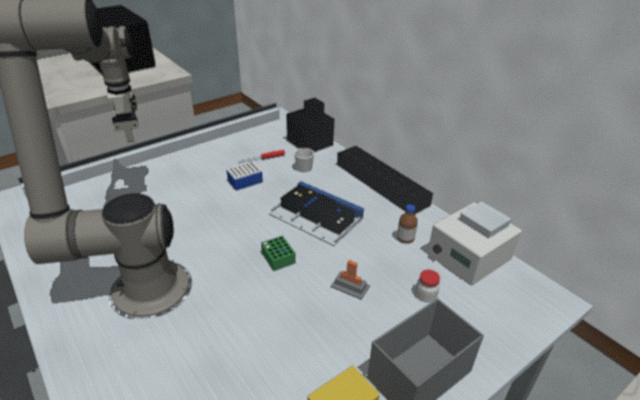

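Top view: carrier at about px (327,195), yawed about +13°. The dock with the spacer is at (421,229), i.e. right of the carrier, and the tip box is at the left. The green look-alike is at (354,256). Next I'll take wrist views.

```bash
python3 -m handwheel '[[[31,-45,8],[0,0,-0.08]],[[31,-45,8],[0,0,-0.08]],[[31,-45,8],[0,0,-0.08]],[[31,-45,8],[0,0,-0.08]],[[31,-45,8],[0,0,-0.08]],[[31,-45,8],[0,0,-0.08]],[[31,-45,8],[0,0,-0.08]],[[31,-45,8],[0,0,-0.08]],[[31,-45,8],[0,0,-0.08]],[[31,-45,8],[0,0,-0.08]],[[31,-45,8],[0,0,-0.08]],[[0,0,0],[0,0,0]]]'
python3 - <<'E'
from h import *
c=cap("wrist","w1")
print(c["fx"],c["cx"],c["cy"],np.round(c["cam_to_world"],3).tolist())
print(get_obs()["tool_pos"],get_obs()["tcp_rot"])
for t in["carrier","back_rail","rack_short","rack_long_1","spacer","dock"]:
    for r in spot_in(t,"wrist")[:4]:
        p=w(c,r["xyz"]);print(t,round(r["score"],2),p.round(1),np.round(proj(c,p)))
E
```

```text
time: 2.6
tool_pos: [509.6, -0.2, 336.5]
tcp_rot: [3.141, 0.001, 1.933]
contact_force: [0.1, 0.9, -1.0]
grip_width: 91.5
334.67577300389263 321.1705896648755 195.51653147217715 [[0.935, -0.339, -0.101, 483.137], [0.354, 0.897, 0.266, 71.934], [0.0, -0.285, 0.959, 472.605], [0.0, 0.0, 0.0, 1.0]]
[508.43542449   1.51863933 336.2624894 ] [-3.14108279e+00 -5.69011957e-04  1.93533605e+00]
carrier 0.92 [548.1  16.3   9.2] [351. 152.]
back_rail 0.6 [653.2  53.9  42.4] [439. 158.]
rack_short 0.86 [ 371.  -103.6   46.6] [195. 194.]
rack_short 0.6 [617.1 -89.1  54.6] [371. 247.]
rack_long_1 0.89 [598.   -5.6  60.3] [384. 188.]
rack_long_1 0.61 [574.9  77.3  53.8] [393. 119.]
spacer 0.5 [ 457.9 -315.4   41. ] [217. 336.]
dock 0.86 [ 470.  -306.3   10. ] [231. 321.]
```

View pics/w1.png

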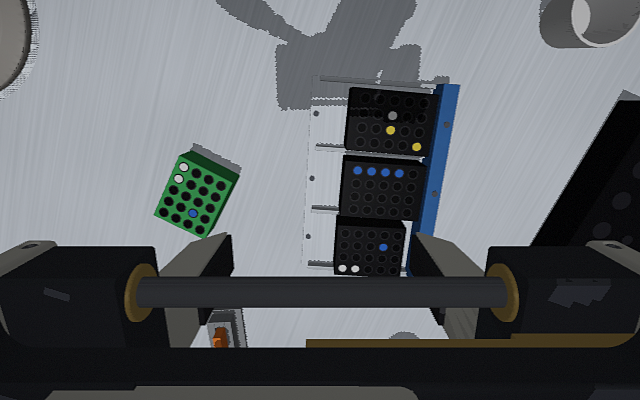

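The wrist view shows the rail's inner edge running from about (438,85) to (405,275). The rack at (371,247), in the right bay, is set back from the rail and looks like the short one. I'll move in closer with the fingers out of the way.

```bash
python3 -m handwheel '[[[10,-50,-19],[0,0,0]],[[10,-50,-19],[0,0,0]],[[10,-50,-19],[0,0,0]],[[10,-50,-19],[0,0,0]],[[0,0,0],[0,0,0]],[[0,0,0],[0,0,0]]]'
python3 - <<'E'
from h import *
c=cap("wrist","w2",(80,0,600,400),1.5)
np.save("w2.npy",c,allow_pickle=True)
for t in["carrier","back_rail","rack_short","rack_long_1","spacer","dock"]:
    for r in spot_in(t,"wrist")[:4]:
        p=w(c,r["xyz"]);print(t,round(r["score"],2),p.round(1),np.round(proj(c,p)))
E
```

```text
time: 3.7
tool_pos: [548.0, -196.4, 261.0]
tcp_rot: [3.141, -0.0, 1.938]
contact_force: [-0.4, 0.9, 0.9]
grip_width: 91.9
carrier 0.64 [581.  -77.    8.8] [388.  75.]
back_rail 0.88 [682.8 -53.2  46.9] [498.  88.]
rack_short 0.69 [ 380.2 -119.2   46.8] [186.  36.]
rack_short 0.62 [617.  -97.9  57.2] [422. 107.]
rack_long_1 0.77 [604.1 -29.   58. ] [442.  29.]
spacer 0.56 [ 454.3 -312.5   32.3] [210. 231.]
dock 0.65 [ 473.  -311.6    5.8] [232. 227.]
```

View pics/w2.png

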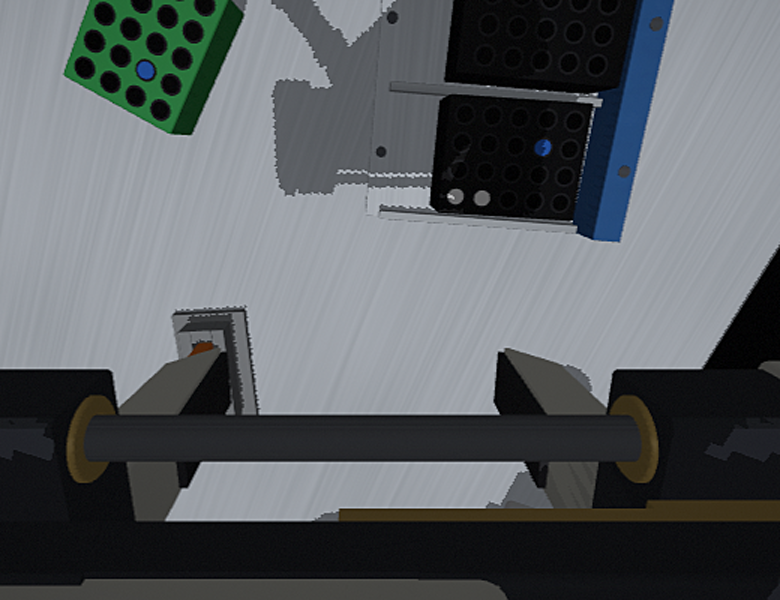

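The right-bay rack is 1.5x px (440-590, 95-220) and shows the rail to its right. The dock is at (215,350), partly hidden by a finger. I'll put the camera above the gap next.

```bash
python3 -m handwheel '[[[43,10,0],[0,0,0]],[[43,10,0],[0,0,0]],[[43,10,0],[0,0,0]],[[0,0,0],[0,0,0]],[[0,0,0],[0,0,0]]]'
python3 - <<'E'
from h import *
c=cap("wrist","w3",(130,0,450,220),2.5)
np.save("w3.npy",c,allow_pickle=True)
print(np.round(c["cam_to_world"],2).tolist(),c["cx"],c["cy"])
E
```

```text
time: 4.68
tool_pos: [676.6, -167.0, 260.4]
tcp_rot: [-3.141, -0.0, 1.938]
contact_force: [-0.9, -1.0, -0.1]
grip_width: 91.4
[[0.93, -0.34, -0.1, 649.99], [0.36, 0.9, 0.27, -95.15], [-0.0, -0.28, 0.96, 396.66], [0.0, 0.0, 0.0, 1.0]] 321.1705896648755 195.51653147217715
```

View pics/w3.png

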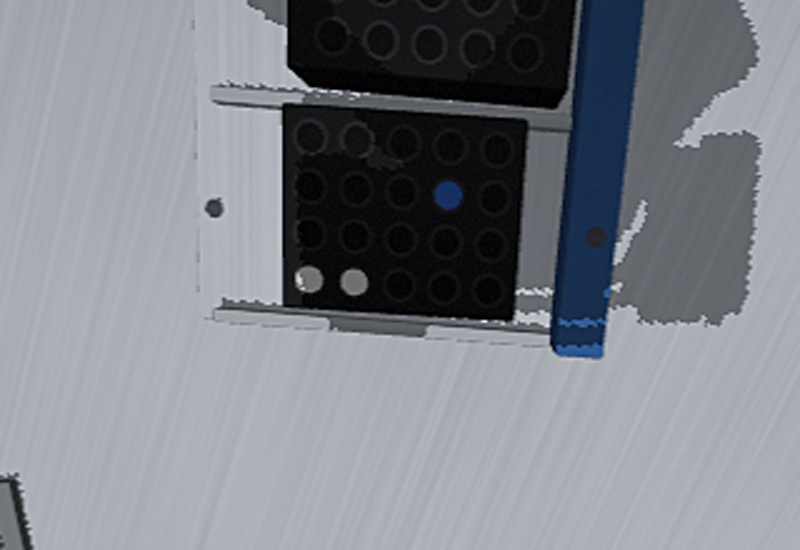

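Clear view: the right-bay rack has a gap at display (527→565, y≈150-300), so it is rack_short. The middle rack nearly touches the rail. Now compute positions.

Run:
```python
from h import *
c=np.load("w3.npy",allow_pickle=True).item()
R=lambda x,y,z:ray(c,130+x/2.5,y/2.5,z)[:2]
a,b=R(583,2,48),R(552,345,48); a2,b2=R(643,2,48),R(604,352,48)
d=a-b;print("rail",a,b,a2,b2,"yaw",np.arctan2(d[1],d[0])-np.pi/2)
e=a2-b2;print("yaw outer",np.arctan2(e[1],e[0])-np.pi/2)
yaw=np.arctan2(d[1],d[0])-np.pi/2
X=np.array([np.cos(yaw),np.sin(yaw)]);Y=np.array([-X[1],X[0]])
for n,(x,y) in dict(rb1=(527,122),rb2=(514,320),rf1=(283,105),rf2=(284,306)).items():
    p=R(x,y,53);print(n,p,(p-b)@X,(p-b)@Y)
p=R(604,352,48);print("outer corner",(p-b)@X)
for n,(x,y,z) in dict(strip1=(211,95,20),strip2=(216,313,20),cfront=(204,320,8),screw=(215,208,8)).items():
    p=R(x,y,z);print(n,p,(p-b)@X,(p-b)@Y)
```

```text
rail [655.61025109  -1.88954942] [ 693.10824087 -122.66572328] [676.37167295   6.08465876] [ 714.32489191 -117.59490259] yaw 0.3010390207751241
yaw outer 0.2977451448920443
rb1 [651.57758195 -48.10648682] -17.555222781523117 83.52059341851549
rb2 [ 674.32160702 -118.51137896] -16.7099629830342 9.537993778342765
rf1 [563.44906584 -75.62287058] -109.87946068537748 83.37287196098613
rf2 [ 585.88239882 -146.56482232] -109.49016579440787 8.969489014615897
outer corner 21.766077909252452
strip1 [526.30815671 -80.76938423] -146.8761095489838 89.4705523965079
strip2 [ 552.56203079 -165.19015349] -146.83472746807362 1.0616700679564084
cfront [ 545.20188641 -172.42414242] -156.00884752133334 -3.664622581162249
screw [ 536.5150836 -123.71659  ] -149.86258944852412 45.4282457192163
```

```bash
python3 -m handwheel '[[[-36,-45,0],[0,0,0]],[[-36,-45,0],[0,0,0]],[[-36,-45,0],[0,0,0]],[[-36,-45,0],[0,0,0]],[[-36,-45,0],[0,0,0]],[[0,0,0],[0,0,0]],[[0,0,0],[0,0,0]]]'
python3 - <<'E'
from h import *
c=cap("wrist","w4",(200,0,440,220),3)
np.save("w4.npy",c,allow_pickle=True)
print(np.round(c["cam_to_world"],2).tolist())
for t in["spacer","dock"]:
    for r in spot_in(t,"wrist")[:4]:
        p=w(c,r["xyz"]);print(t,round(r["score"],2),p.round(1),np.round(proj(c,p)))
E
```

```text
time: 5.6
tool_pos: [496.4, -392.2, 261.5]
tcp_rot: [3.141, 0.001, 1.936]
contact_force: [0.3, 0.6, -0.2]
grip_width: 91.9
[[0.93, -0.34, -0.1, 469.65], [0.36, 0.9, 0.27, -320.21], [0.0, -0.28, 0.96, 397.68], [0.0, 0.0, 0.0, 1.0]]
spacer 0.71 [ 465.3 -336.1   96.8] [310. 112.]
dock 0.56 [ 468.1 -333.7    5.5] [315. 107.]
```

View pics/w4.png

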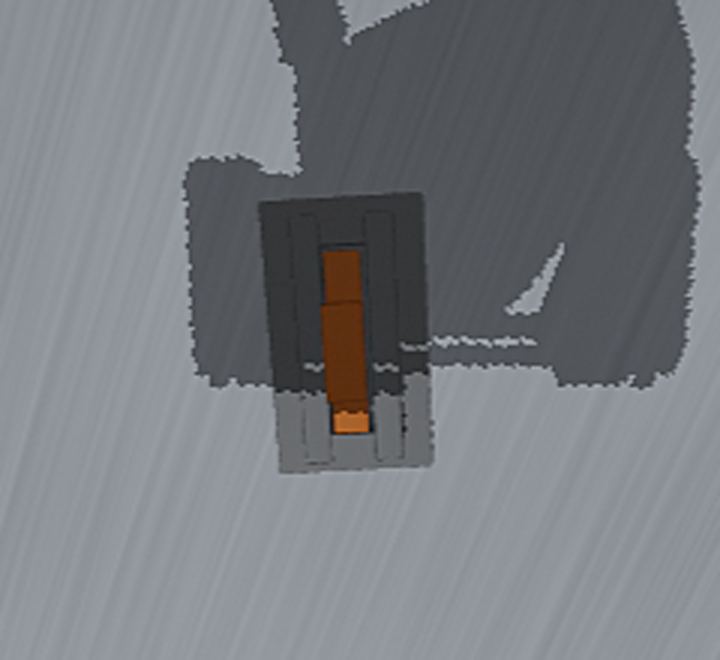

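Spacer tab top at display (321-369, 301-402), standing in the dock slot with corners (260,203), (424,194), (433,465), (280,472).

Run:
```python
from h import *
c=np.load("w4.npy",allow_pickle=True).item()
R=lambda x,y,z:ray(c,200+x/3,y/3,z)[:2]
q=[R(*p,100) for p in((321,302),(361,300),(369,402),(329,403))]
print("tab",np.round(q,1),"c",np.mean(q,0))
m1=(q[0]+q[1])/2;m2=(q[2]+q[3])/2;d=m1-m2;print(np.linalg.norm(d),np.arctan2(d[1],d[0])-np.pi/2)
q=[R(*p,50) for p in((324,252),(360,250),(370,432),(333,433))]
print("shoulder",np.round(q,1),"c",np.mean(q,0));d=(q[0]+q[1]-q[2]-q[3])/2;print(np.linalg.norm(d),np.arctan2(d[1],d[0])-np.pi/2)
for z in(0,8,15,):
  q=[R(*p,z) for p in((260,203),(424,194),(433,465),(280,472))]
  d=(q[0]+q[1]-q[2]-q[3])/2;print(z,np.round(np.mean(q,0),1),np.linalg.norm(d),np.linalg.norm(q[0]-q[1]),np.arctan2(d[1],d[0])-np.pi/2)
```

```text
tab [[ 459.9 -327.9]
 [ 470.3 -323.3]
 [ 482.8 -349.4]
 [ 471.9 -353.8]] c [ 471.23617517 -338.59682962]
28.71860151645924 0.44046703162353307
shoulder [[ 453.7 -314. ]
 [ 464.5 -309.2]
 [ 489.  -363.7]
 [ 477.2 -368.6]] c [ 471.095606   -338.86858288]
59.57696766900472 0.41405868408803315
0 [ 471.5 -339.3] 101.00034818539342 60.882493382086594 0.41633303366739094
8 [ 471.5 -338.9] 98.96854366088326 59.65773200512464 0.41633303366739116
15 [ 471.4 -338.5] 97.19071470193688 58.586065800282945 0.41633303366739094
```

```bash
python3 -m handwheel '[[[-25.7,53.5,-10],[0,0,0.051]],[[0,0,-50],[0,0,0]],[[0,0,-50],[0,0,0]],[[0,0,-40],[0,0,0]],[[0,0,-28],[0,0,0]],[[0,0,0],[0,0,0]]]'
python3 -m handwheel '[[[0,0,0],[0,0,0]],[[0,0,0],[0,0,0]],[[0,0,0],[0,0,0]],[[0,0,0],[0,0,0]],[[0,0,0],[0,0,0]],[[0,0,0],[0,0,0]],[[0,0,0],[0,0,0]],[[0,0,0],[0,0,0]]]' 1
python3 - <<'E'
from h import *
print(get_obs()["moment"])
E
```

```text
time: 6.5
tool_pos: [470.9, -336.8, 80.8]
tcp_rot: [-3.14, -0.004, 1.991]
contact_force: [0.2, -0.4, 0.5]
grip_width: 91.8
time: 7.5
tool_pos: [471.3, -338.8, 82.7]
tcp_rot: [3.142, -0.0, 1.989]
contact_force: [-0.1, -0.5, 0.3]
grip_width: 16.4
[-0.07045542  0.03544783 -0.00166886]
```

```bash
python3 -m handwheel '[[[0,0,0],[0,0,0]],[[0,0,0],[0,0,0]],[[0,0,0],[0,0,0]],[[0,0,0],[0,0,0]]]'
```

```text
time: 8.0
tool_pos: [471.3, -338.8, 82.7]
tcp_rot: [3.142, -0.0, 1.989]
contact_force: [-0.4, 1.0, -0.6]
grip_width: 11.9
```

```bash
python3 -m handwheel '[[[0,0,20],[0,0,0]],[[0,0,40],[0,0,0]],[[0,0,40],[0,0,0]],[[33,43,0],[0,0,-0.02]],[[33,43,0],[0,0,-0.02]],[[33,43,0],[0,0,-0.02]],[[33,43,0],[0,0,-0.02]],[[34,43,0],[0,0,-0.02]],[[34,43,0],[0,0,-0.02]],[[0,0,-35],[0,0,0]],[[0,0,0],[0,0,0]],[[0,0,0],[0,0,0]]]'
python3 - <<'E'
from h import *
print(get_obs()["grip_width"],get_obs()["tcp_rot"])
c=cap("wrist","w5",(150,0,450,240),2.6)
np.save("w5.npy",c,allow_pickle=True)
print(np.round(c["cam_to_world"],2).tolist())
E
```

```text
time: 9.5
tool_pos: [671.4, -81.4, 148.6]
tcp_rot: [3.141, 0.0, 1.868]
contact_force: [0.3, -0.8, -0.8]
grip_width: 11.9
11.949101268192257 [3.14107750e+00 3.25728763e-04 1.86795414e+00]
[[0.96, -0.28, -0.08, 649.67], [0.29, 0.92, 0.27, -7.74], [0.0, -0.28, 0.96, 284.74], [0.0, 0.0, 0.0, 1.0]]
```

View pics/w5.png

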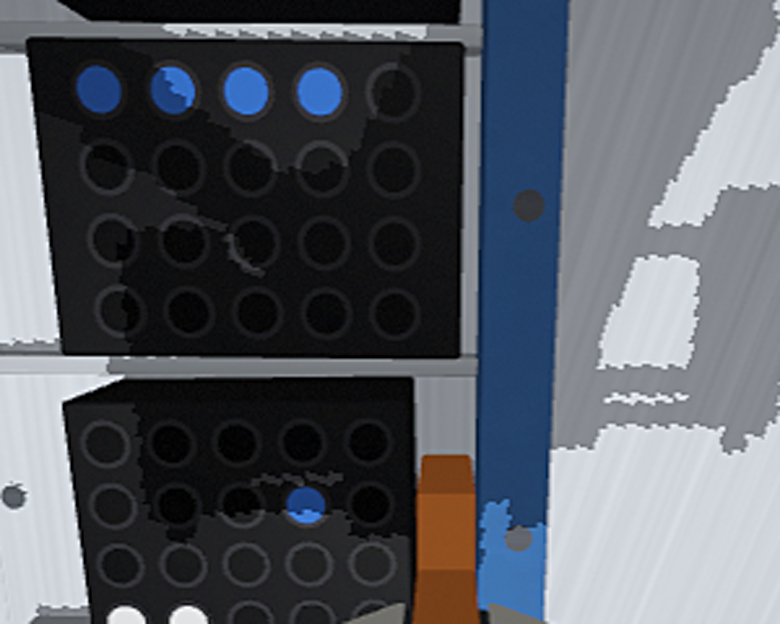

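Very clear: rack_short's back top edge is at display x≈413 and the rail's inner edge at ≈478. The spacer foot at (422-471, 457) hangs between them.

Run:
```python
from h import *
c=np.load("w5.npy",allow_pickle=True).item()
R=lambda x,y,z:ray(c,150+x/2.6,y/2.6,z)[:2]
l=R(482,50,48)-R(478.5,440,48);yaw=np.arctan2(l[1],l[0])-np.pi/2;print("rail yaw",yaw)
yr=0.5*(yaw+0.30)
X=np.array([np.cos(yaw),np.sin(yaw)]);Y=np.array([-X[1],X[0]]);b=R(478.5,440,48)
f=lambda x,y,z:((R(x,y,z)-b)@X).round(2),((R(x,y,z)-b)@Y).round(1)
def f(x,y,z): d=R(x,y,z)-b; return (d@X).round(2),(d@Y).round(1)
print("outer",f(568,0,48),f(548,530,48))
print("rack back",f(414,380,53),f(411,590,53))
print("mid rack back",f(463,45,53),f(461,355,53))
print("strip y",f(440,365,20), "mid strip far",f(440,32,20))
print("spacer foot",f(422,457,73),f(471,457,73),"step",f(418,493,79),f(475,493,79))
print("shoulder",f(416,570,115),f(478,570,115))
print("tcp",(np.array([671.2,-80.8])-b)@X,(np.array([671.2,-80.8])-b)@Y)
```

```text
rail yaw 0.29875667967836694Traceback (most recent call last):
  File "<stdin>", line 7, in <module>
NameError: name 'x' is not defined. Did you mean: 'X'?
```

Run:
```python
from h import *
c=np.load("w5.npy",allow_pickle=True).item()
R=lambda x,y,z:ray(c,150+x/2.6,y/2.6,z)[:2]
l=R(482,50,48)-R(478.5,440,48);yaw=np.arctan2(l[1],l[0])-np.pi/2
X=np.array([np.cos(yaw),np.sin(yaw)]);Y=np.array([-X[1],X[0]]);b=R(478.5,440,48)
def f(x,y,z): d=R(x,y,z)-b; return (d@X).round(2),(d@Y).round(1)
print("outer",f(568,0,48),f(548,530,48))
print("rack back",f(414,380,53),f(411,590,53))
print("mid rack back",f(463,45,53),f(461,355,53))
print("strip y",f(440,365,20), "mid strip far",f(440,32,20))
print("spacer foot",f(422,457,73),f(471,457,73),"step",f(418,493,79),f(475,493,79))
print("shoulder",f(416,570,115),f(478,570,115))
print("tcp",(np.array([671.2,-80.8])-b)@X,(np.array([671.2,-80.8])-b)@Y)
```

```text
outer (np.float64(20.69), np.float64(108.4)) (np.float64(20.1), np.float64(-26.3))
rack back (np.float64(-17.51), np.float64(17.4)) (np.float64(-19.1), np.float64(-42.6))
mid rack back (np.float64(-4.76), np.float64(97.7)) (np.float64(-5.02), np.float64(24.0))
strip y (np.float64(-10.75), np.float64(17.2)) mid strip far (np.float64(-10.41), np.float64(107.6))
spacer foot (np.float64(-15.04), np.float64(1.0)) (np.float64(-2.81), np.float64(1.0)) step (np.float64(-15.94), np.float64(-6.6)) (np.float64(-1.96), np.float64(-6.6))
shoulder (np.float64(-15.37), np.float64(-13.2)) (np.float64(-2.49), np.float64(-13.3))
tcp -10.21356862405211 -25.679998605821588
```

```bash
python3 -m handwheel '[[[0,0,-15],[0,0,0]],[[0,0,-10],[0,0,0]],[[0,0,-10],[0,0,0]],[[0,0,0],[0,0,0]]]'
python3 -m handwheel '[[[0,0,-8],[0,0,0]],[[0,0,-8],[0,0,0]],[[0,0,-8],[0,0,0]],[[0,0,-4],[0,0,0]],[[0,0,0],[0,0,0]]]'
```

```text
time: 10.05
tool_pos: [670.7, -80.7, 111.4]
tcp_rot: [-3.14, -0.001, 1.869]
contact_force: [0.2, -1.1, -0.9]
grip_width: 11.6
time: 10.68
tool_pos: [671.1, -80.7, 84.3]
tcp_rot: [-3.141, -0.0, 1.869]
contact_force: [0.9, -1.0, -0.6]
grip_width: 11.6
```

```bash
python3 -m handwheel '[[[0,0,-1],[0,0,0]],[[0,0,-1],[0,0,0]],[[0,0,-0.5],[0,0,0]],[[0,0,0],[0,0,0]]]'
python3 - <<'E'
from h import *
c=cap("wrist","w6",(150,0,450,240),2.6)
E
```

```text
time: 11.18
tool_pos: [671.5, -80.8, 82.7]
tcp_rot: [3.141, 0.0, 1.869]
contact_force: [-1.0, 0.2, 2.4]
grip_width: 11.8
```

View pics/w6.png

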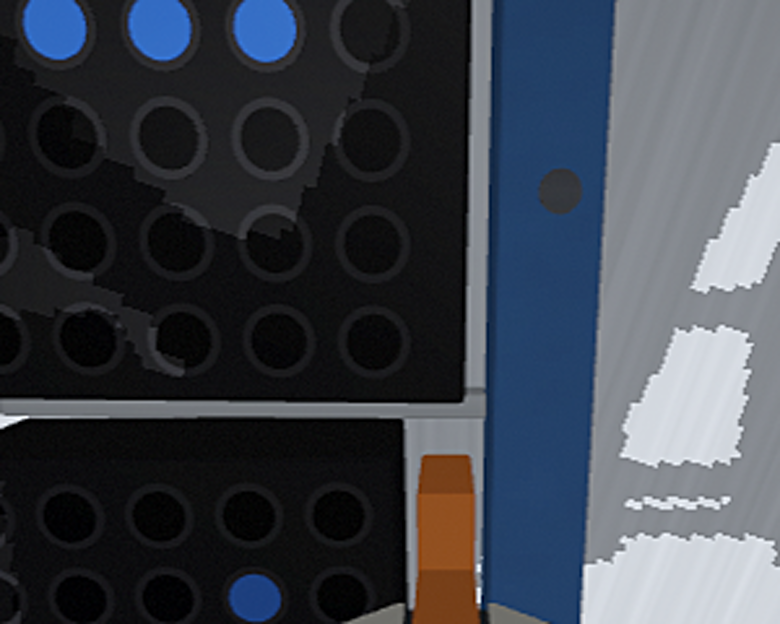

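The spacer stands in the gap with slivers of floor either side (display 410-418 and 475-483). The force shows floor contact. Now release and lift.

```bash
python3 -m handwheel '[[[0,0,0],[0,0,0]],[[0,0,0],[0,0,0]],[[0,0,0],[0,0,0]],[[0,0,0],[0,0,0]],[[0,0,20],[0,0,0]],[[0,0,50],[0,0,0]],[[0,0,40],[0,0,0]],[[0,0,0],[0,0,0]]]' 0.6
python3 - <<'E'
from h import *
print(get_obs()["joint_positions"])
c=cap("wrist");[print(r["score"],w(c,r["xyz"])) for r in spot_in("spacer","wrist")]
cv2.imwrite("pics/w7.png",cv2.resize(c["img"][:,:,::-1][60:320,170:450],None,fx=2,fy=2))
E
```

```text
time: 12.22
tool_pos: [673.1, -81.1, 196.6]
tcp_rot: [3.135, 0.004, 1.869]
contact_force: [-0.5, -0.2, -0.7]
grip_width: 37.0
[-2.32928467e-01  6.62432433e-01  1.13141711e+00  8.06204383e-05
  1.33963111e+00 -5.30986350e-01]
```

View pics/w7.png

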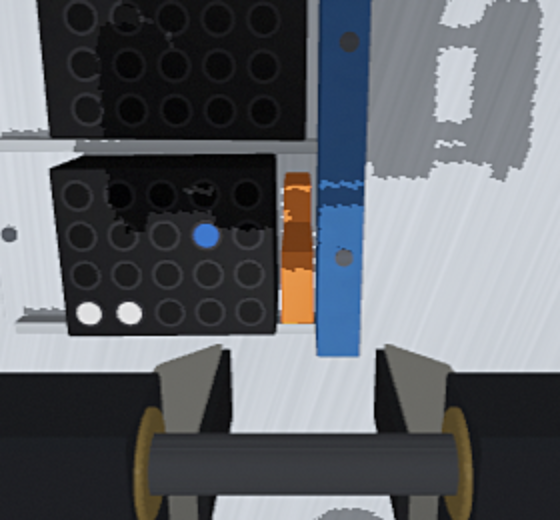

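Released: the spacer stands upright between rack_short and the rail (display 282-313, 173-323), and the other racks are unchanged. Next I'll turn the tool a quarter, shut the jaws and go down in front of the rack.

```bash
python3 -m handwheel '[[[-15.7,-5,0],[0,0,-0.1745]],[[-15.7,-5,0],[0,0,-0.1745]],[[-15.7,-5,0],[0,0,-0.1745]],[[-15.7,-5,0],[0,0,-0.1745]],[[-15.7,-5,0],[0,0,-0.1745]],[[-15.7,-5,0],[0,0,-0.1745]],[[-15.7,-5,0],[0,0,-0.1745]],[[-15.7,-5,0],[0,0,-0.1745]],[[-15.7,-5,0],[0,0,-0.1745]],[[0,0,-30],[0,0,0]],[[0,0,0],[0,0,0]]]' 1
python3 -m handwheel '[[[0,0,-45],[0,0,0]],[[0,0,-40],[0,0,0]],[[0,0,-27],[0,0,0]],[[0,0,0],[0,0,0]],[[0,0,0],[0,0,0]]]'
python3 - <<'E'
from h import *
c=cap("wrist","w8")
np.save("w8.npy",c,allow_pickle=True)
E
```

```text
time: 13.7
tool_pos: [527.9, -125.1, 159.2]
tcp_rot: [-3.137, 0.006, 0.298]
contact_force: [-0.7, -0.2, -0.4]
grip_width: 0.7
time: 14.32
tool_pos: [530.9, -126.0, 51.3]
tcp_rot: [3.141, -0.001, 0.299]
contact_force: [0.3, 0.5, -0.1]
grip_width: 0.6
```

View pics/w8.png

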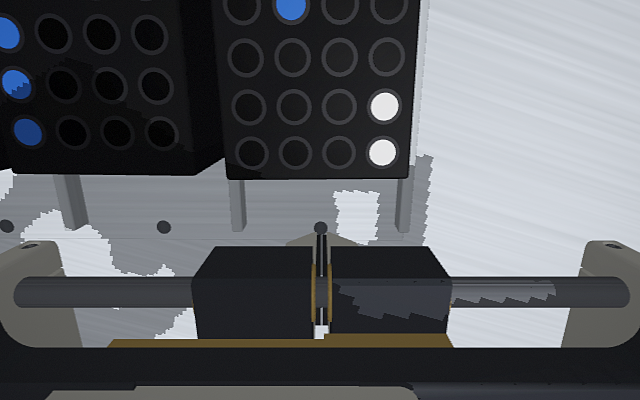

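The closed fingers at (320,240) are centred on rack_short's front edge (228-408, 178). Push along the carrier's +x, starting gently.

```bash
python3 -m handwheel '[[[9.5,3,0],[0,0,0]],[[9.5,3,0],[0,0,0]],[[4.8,1.5,0],[0,0,0]],[[1.9,0.6,0],[0,0,0]],[[1.9,0.6,0],[0,0,0]],[[0,0,0],[0,0,0]]]'
python3 -m handwheel '[[[1.9,0.6,0],[0,0,0]],[[1.9,0.6,0],[0,0,0]],[[1.9,0.6,0],[0,0,0]],[[0,0,0],[0,0,0]]]'
```

```text
time: 15.12
tool_pos: [557.6, -117.0, 50.2]
tcp_rot: [-3.142, 0.0, 0.298]
contact_force: [-0.9, -0.9, -0.5]
grip_width: 0.6
time: 15.62
tool_pos: [563.4, -115.2, 50.2]
tcp_rot: [3.142, -0.0, 0.298]
contact_force: [-0.3, 0.3, -0.4]
grip_width: 0.7
```

```bash
python3 -m handwheel '[[[1.9,0.6,0],[0,0,0]],[[1.9,0.6,0],[0,0,0]],[[0,0,0],[0,0,0]]]'
python3 -m handwheel '[[[0.95,0.3,0],[0,0,0]],[[0.95,0.3,0],[0,0,0]],[[0,0,0],[0,0,0]]]'
python3 -m handwheel '[[[0.95,0.3,0],[0,0,0]],[[0.95,0.3,0],[0,0,0]],[[0,0,0],[0,0,0]]]'
```

```text
time: 16.0
tool_pos: [567.4, -114.0, 50.2]
tcp_rot: [3.141, -0.0, 0.298]
contact_force: [-0.2, 0.5, -0.3]
grip_width: 0.4
time: 16.38
tool_pos: [568.4, -113.5, 50.1]
tcp_rot: [-3.141, 0.001, 0.298]
contact_force: [-4.2, -1.0, 2.0]
grip_width: 0.4
time: 16.75
tool_pos: [568.4, -113.0, 49.8]
tcp_rot: [-3.14, 0.005, 0.298]
contact_force: [-10.8, -4.2, 5.0]
grip_width: 0.1
```

```bash
python3 -m handwheel '[[[0.5,0.15,0],[0,0,0]],[[0,0,0],[0,0,0]],[[0,0,0],[0,0,0]]]'
python3 - <<'E'
from h import *
print(get_obs()["contact_force"])
c=cap("wrist","w9",(150,0,500,200),2.2)
print(get_obs()["contact_force"])
c=cap("top","top1",(240,120,460,260),3.5)
c=cap("side")
a=cv2.imread("pics/w9.png");b=cv2.imread("pics/top1.png")
cv2.imwrite("pics/s1.png",cv2.resize(c["img"][160:300,240:400][:,:,::-1],None,fx=4,fy=4,interpolation=cv2.INTER_CUBIC))
E
```

```text
time: 17.12
tool_pos: [568.5, -113.0, 49.8]
tcp_rot: [-3.139, 0.006, 0.298]
contact_force: [-12.5, -3.6, 5.3]
grip_width: 0.3
[-12.45748404  -3.56775203   5.29018687]
[-12.1611484   -4.04479631   5.86054458]
```

View pics/w9.png

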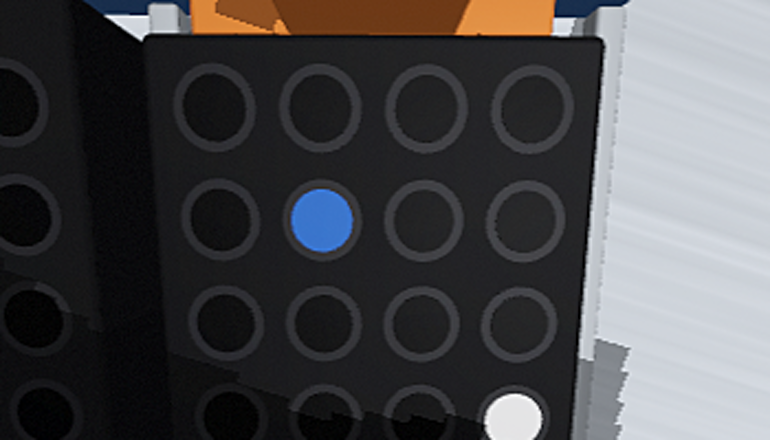

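View pics/s1.png

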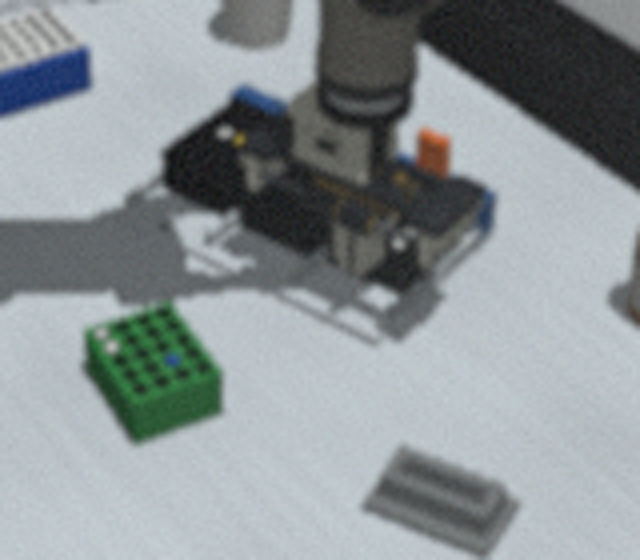

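The wrist view shows the rack's back edge meeting the spacer (190-553, y≈36), with the rail directly behind it. The side view shows the tab upright and the dock empty. The push is steady at about 13 N, so I'm handing in.

```bash
python3 -c "
from plant import bot,get_obs
print(get_obs()['contact_force']);print(bot.close_job())"
```

```text
[-13.06072496  -3.79999593   5.76307117]
the job is handed in; nothing more can be done
None
```

I handed the job in at about 17.3 s, with rack_short still held pressed against the spacer and the blue rail; the hand-in gives no verdict.

- **Rack:** rack_short was in the right bay. Its gap to the rail measured about 17.5 mm; the middle rack's measured about 5 mm.
- **Spacer:** I lifted it from the dock and lowered it upright into that gap until the floor contact showed. I then let go, and the picture afterwards showed it standing upright.
- **Push:** I pushed rack_short's front with the closed fingers until it stopped moving, after roughly 5 to 6 mm. The push held steady at about 13 to 14 N, with an upward force of about 5 to 6 N on the tool.

**Last checks:**
- The wrist picture shows the rack's back edge against the spacer, with the rail directly behind it.
- The side picture shows the spacer's tab upright, the dock empty and the other racks apparently where they were; I did not measure that.
- No check failed. My two gap pictures disagreed by 1 to 2 mm, which is within the camera calibration.

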